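# Switch off the logger and pop its battery hatch

### The job

With the fingertips, push the logger's sliding power switch all the way over to off, towards the battery hatch. Then press the battery hatch (the larger of the two hatches) once, fully in, on its raised pad so that its push-push latch lets go, take your hand away so that it springs up, and watch for a couple of seconds that it stays open. Leave the small fuse door shut and do not lift or shift the loose things lying round about.

Things in the scene. Friction and masses are not known exactly. Their poses are not given: they have to be found in the camera images.
- logger: Grey bench data logger fixed to the worktop, 130 mm (its x) by 200 mm (its y) by 58 mm high. Origin at the centre of its underside; x points from its front face (three round sockets) to its back, y to its left, z up; its flat deck is at z = 58 mm. Positions on the deck below are in this frame.
- switch_knob (a point): Centre of the black knob of the slide power switch, 7 mm above the deck. The knob is 22 mm (logger x) by 12 mm (logger y) and rises 14 mm above the deck; it lies at x = -36 mm, y = -76 mm when on.
- power_switch (a joint): Travel of the switch knob along the logger's +y: 0 = on (start, within 3 mm), 0.020 m = off (end stop). It stays where it is left; sliding takes about 1.5 to 2 N.
- hatch_pad (a point): Centre of the top of the raised ribbed pad at the front edge of the battery hatch, 11 mm above the deck when shut (x = -16 mm, y = 45 mm). The pad is 16 mm (x) by 36 mm (y). The black hatch is 60 mm (x) by 82 mm (y) and is hinged along its back edge at x = 34 mm, z = 56 mm, 50 mm behind the pad. It swings up and back when it opens.
- battery_hatch (a joint): Hinge angle of the battery hatch: 0 = shut and latched; pressed down to its stop near -0.14 rad (the pad sinks 7 mm and can be felt to bottom out; the latch lets go only if it is pressed to this stop or nearly so, beyond 6 mm; the spring resists with about 3 to 6 N and a firm press of 10 to 15 N is safe); a damped spring then opens it to 1.25 rad in about a second as soon as the finger lifts. If the open hatch is pushed down to the stop again it latches shut.
- battery_hatch_pin (a joint): Sideways place (m, along logger y) of the small steel pin of the battery latch, inside the well under the pad: 0 = holding the hatch shut; positive while the latch lets go; about -0.001 to -0.003 when the hatch is open; below -0.005 only if the opened hatch is pushed back into its latch.
- fuse_pad (a point): Centre of the top of the round 14 mm pad on the small black fuse door (40 by 34 mm), at x = 11 mm, y = -63 mm, 11 mm above the deck. Not to be pressed.
- fuse_door (a joint): Hinge angle of the fuse door: 0 = shut; it has the same kind of push-push latch (stop at -0.25 rad) and springs up if pressed.
- driver_red: Loose red-handled screwdriver, 150 mm long, 17 mm thick, lying in front of the logger; origin under its middle. Bystander.
- tape_roll: Loose black roll of tape, 55 mm across, 19 mm high, lying to the right of the logger, near its front; origin at the centre of its underside. Bystander.
- round_connector: Loose pale round connector, 49 by 24 by 24 mm, lying in front of the logger; origin under its middle. Bystander.

How it is judged:
By the outcome, as a careful person would: the job done as asked, in the order asked, and still so for the second after the job is handed in, with the robot touching nothing.
It also fails if it takes over 51 s, if anything falls off the work surface, if the arm or the gripper's body presses on something with over 40 N, if the wrist force passes 120 N, or if a joint passes its speed limit or range.

### The arm

A 6-joint arm with a two-finger parallel gripper is mounted at the origin on a cart in front of the work surface, level with it; the furniture and walls round the work are solid. World frame = base frame: x ahead of the robot, y to its left, z up, the work surface at z = 0. Lengths are in m, angles in rad, forces in N, time in s.
With the tool pointing down it reaches from about 0.25 to 0.725 m from the base axis. Payload 9.7 kg.
Tool frame: the origin (TCP) lies midway between the tips of the shut fingers; the grasp point (between the pads) lies robot.grip_point_offset behind it (robot.grip_point_offset is the distance from the TCP to the grasp point, in m); z points along the fingers, y is the line along which they close (so a half turn about z gives the same grasp; the last joint's range is limited). The gripper opens to 85 mm and grips with 20 to 120 N. Pads are 22 mm wide; open, the fingers measure 114 mm over their backs; the gripper's body (76 mm by 85 mm) begins 54 mm behind the grasp point. The pads swing forward as they close: fully open they stand 13 mm farther back than shut.
Start: joints at [-1.133, 0.087, 0.176, 1.66, 0, 1.571], TCP at [0.233, -0.498, 0.231] pointing down, gripper open.
Joint ranges: [-3.13, 3.13], [-0.85, 1.81], [-1.15, 1.24], [-2.2, 2.28], [-1.44, 1.52], [-3.14, 3.14]. Speed limits (rad/s): [2.22, 2.22, 2.57, 3.14, 3.14, 3.14].

### API

Orientations are given as a 3x3 rotation matrix whose columns are the frame's x, y, z axes.
In Python, from station import monitor, vision, job, robot gives the robot as it stands.
- The arm moves only by the shell command python3 -m jog 'ROWS'. ROWS is JSON, a list of rows, each a list of 3 entries, a list of its own where there are three numbers: the finger opening in m, from 0 to 0.0854, then the shift along the world's x, y, z in m, then the turn, a rotation vector about the world's x, y, z in degrees. In form: [[claw, [dx, dy, dz], [ax, ay, az]], ...]. A call has 1 to 8 rows; each row shifts and turns the commanded pose from where the row before left it; what a row does not reach is not made up. A row lasts 1/8 s, in which the tool goes at most 62.5 mm and 10.7 degrees, less where a joint would pass 70% of its speed; a pose out of reach is approached as far as the arm can. A call is refused whole if a number of a shift passes 0.0625 or a number of a turn 10.7, either way. A call with a gripper value outside its range is refused whole. The fingers move at their own pace and stop on an object; the grip force is fixed at half the most. Time passes only in rows, so rows that do not move let the fingers close. It gives the time, the measured TCP pose, the force, the opening and the grip force at its end, in the units of the state.
- monitor.read_state(): the state, without advancing time (a new reading comes with each control period).
- vision.camera(name): name is "scene" or "top"; returns a dict with "img" (420x560x3 uint8, blue, green, red), "range_z" (420x560 float32, m along the optical axis (not along the pixel's ray), 0 where there is no reading), "fx", "fy", "cx", "cy" (pixels), "R" (3x3) and "t" (3): a world point X has camera coordinates R X + t. Camera axes: x right, y down, z forward; pixel columns grow to the right and rows downward; lengths in m; the calibration is good to about 2 mm. A picture is of the moment at which its call begins.
- job.hand_in(): hands the job in; it is judged then, once.
The state is a dict: "time_s": time; "q": joint angles; "dq": joint speeds; "joint_efforts": joint torques, N m; "tool_pos": TCP position; "ee_rot": TCP orientation; "wrist_force": force on the tool from outside, world axes, zero at the start; "wrist_torque": the same for the moment, N m; "opening": opening from 0.0 (shut) to 1.0 (fully open); "finger_force": force on a finger pad.
Only numpy, scipy, OpenCV 4.12 (cv2) and the standard library are available. Lean on these libraries where they do the work, as an engineer would, in place of code of your own. Each camera call takes 0.05 s, during which the arm holds its last target. There are 200 camera calls.

## Working session

There is one attempt and no reset: what is moved stays moved. The work goes in short steps, Python scripts to look and compute and a shell command to move; the robot and the scene stay as the last step left them, time stands still between calls to the robot, and variables do not carry over. Pictures are saved under pics/ and viewed, at most 10 in all, crops included, and the job is handed in when it is done.

```bash
mkdir -p pics
python3 - <<'E'
from station import monitor, vision, job, robot
import cv2,numpy as np,pickle
s=monitor.read_state();print({k:np.round(v,3).tolist() for k,v in s.items()},robot.grip_point_offset)
for n in("top","scene"):
    c=vision.camera(n);pickle.dump(c,open(n+".pkl","wb"));cv2.imwrite(f"pics/{n}0.png",c["img"])
    print(n,c["fx"],c["cx"],c["cy"],np.round(c["R"],3).tolist(),np.round(-c["R"].T@c["t"],3))
E
```

```text
{'time_s': 0.0, 'q': [-1.133, 0.087, 0.175, 1.66, 0.0, 1.571], 'dq': [-0.001, -0.002, 0.0, -0.0, 0.001, 0.001], 'joint_efforts': [-0.0, -52.038, 46.48, 0.016, 0.0, -0.0], 'tool_pos': [0.233, -0.498, 0.231], 'ee_rot': [[0.906, 0.424, -0.001], [0.424, -0.906, 0.001], [0.0, -0.001, -1.0]], 'wrist_force': [0.482, -0.455, -0.31], 'wrist_torque': [-0.0, -0.031, 0.046], 'finger_force': 0.0, 'opening': 0.998} 0.0187
top 458.5377798596539 269.53121206551066 208.05393908179093 [[-0.029, -1.0, -0.003], [-0.99, 0.029, -0.136], [0.136, -0.001, -0.991]] [ 0.381 -0.106  0.913]
scene 442.37675680477753 280.740751632941 212.51852787869854 [[0.791, -0.611, 0.017], [-0.316, -0.433, -0.845], [0.524, 0.663, -0.535]] [ 0.048 -0.709  0.533]
```

View pics/top0.png

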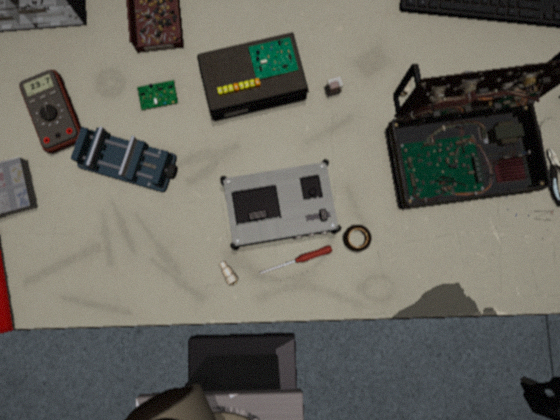

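View pics/scene0.png

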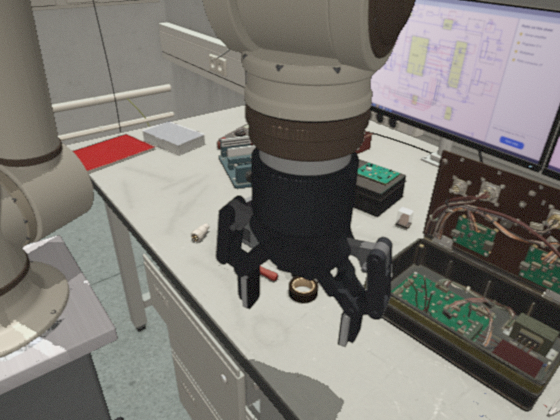

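The top view shows the logger around px (222–340, 160–250): battery hatch at (257,203), fuse door at (311,186), knob near (319,215). The screwdriver, tape and connector lie below it. The arm hides the logger in the scene view.

```bash
cat > h.py <<'E'
import numpy as np,cv2
def ray(c,u,v,z):
    o=-c["R"].T@c["t"]; d=c["R"].T@np.array([(u-c["cx"])/c["fx"],(v-c["cy"])/c["fy"],1.])
    return o+d*(z-o[2])/d[2]
def proj(c,X):
    p=c["R"]@X+c["t"]; return c["fx"]*p[0]/p[2]+c["cx"],c["fy"]*p[1]/p[2]+c["cy"]
E
python3 - <<'E'
import pickle,numpy as np,cv2
from h import *
c=pickle.load(open("top.pkl","rb"));im=c["img"]
g=cv2.cvtColor(im,cv2.COLOR_BGR2GRAY)
z=c["range_z"]; vv,uu=np.mgrid[:420,:560]
P=np.stack([(uu-c["cx"])/c["fx"]*z,(vv-c["cy"])/c["fy"]*z,z],-1)-c["t"]; W=P@c["R"]
H=W[...,2]
m=((H>.045)&(H<.085)&(uu>200)&(uu<360)&(vv>145)&(vv<262)).astype(np.uint8)
m=cv2.morphologyEx(m,cv2.MORPH_OPEN,np.ones((3,3)))
k=max(cv2.findContours(m,0,2)[0],key=cv2.contourArea)
pts=np.array([ray(c,*p,.058)[:2] for p in k[:,0].astype(float)],np.float32)*1000
print("deck rect",cv2.minAreaRect(pts), "deck h",np.median(H[m>0]))
R=cv2.minAreaRect(k);print(R)
b=((g<75)&(cv2.erode(m,np.ones((9,9)))>0)).astype(np.uint8)
for q in cv2.findContours(b,0,2)[0]:
    if cv2.contourArea(q)>15:
        pts=np.array([ray(c,*p,.062)[:2] for p in q[:,0].astype(float)],np.float32)*1000
        print(cv2.contourArea(q),cv2.minAreaRect(q)[0],cv2.minAreaRect(pts), np.median(H[cv2.drawContours(np.zeros_like(b),[q],-1,1,-1)>0]))
cv2.imwrite("pics/crop.png",cv2.resize(im[150:300,205:385],None,fx=4,fy=4,interpolation=cv2.INTER_CUBIC))
E
```

```text
deck rect ((505.5616455078125, -126.22429656982422), (140.84426879882812, 209.2377166748047), 7.582501411437988) deck h 0.05768300094389028
((279.90789794921875, 204.35617065429688), (74.13494110107422, 111.93096160888672), 80.99824523925781)
77.0 (322.7400207519531, 214.67999267578125) ((482.0942077636719, -206.00009155273438), (19.357196807861328, 20.06810760498047), 50.96041488647461) 0.07032223546512412
841.0 (255.17567443847656, 201.55406188964844) ((510.71502685546875, -80.43905639648438), (52.248077392578125, 64.29901885986328), 7.635304927825928) 0.05894143915378833
68.5 (313.0655212402344, 184.71380615234375) ((539.5248413085938, -190.32144165039062), (21.7679443359375, 33.37416076660156), 83.00689697265625) 0.05960548271469372
```

View pics/crop.png

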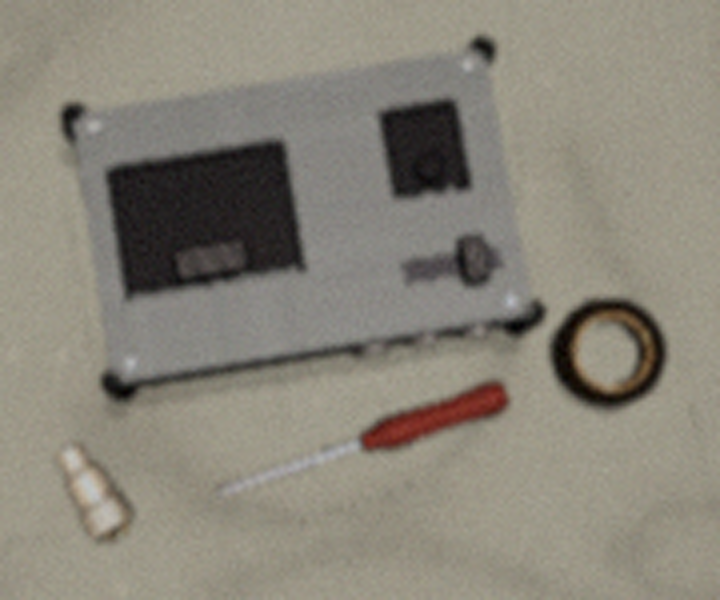

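Crop (×4, offset 205,150): hatch corners (108,172),(284,144),(302,268),(128,296); pad (211,260); knob (475,260); fuse pad (431,167); the switch slot runs left from the knob.

Run:
```python
import pickle
from h import *
c=pickle.load(open("top.pkl","rb"))
D=[((108,172),(34,86),61),((284,144),(34,4),61),((302,268),(-26,4),61),((128,296),(-26,86),61),((211,260),(-16,45),69),((475,260),(-36,-76),72),((431,167),(11,-63),69)]
A=np.array([ray(c,205+(p[0]-1.5)/4,150+(p[1]-1.5)/4,z/1000)[:2] for p,l,z in D]);L=np.array([l for _,l,_ in D])/1000.
i=[0,1,2,3,4,6,5]
a,b=L-L[:].mean(0),A-A.mean(0);U,S,V=np.linalg.svd(a.T@b);R=V.T@np.diag([1,np.sign(np.linalg.det(V.T@U.T))])@U.T
t=A.mean(0)-R@L.mean(0)
print("yaw",np.degrees(np.arctan2(R[1,0],R[0,0])),"t",t);print("res mm",((L@R.T+t-A)*1000).round(1).tolist())
for n,l in dict(knob=(-36,-76),start=(-36,-94),end=(-36,-56),pad=(-16,45),ctr=(0,0)).items(): print(n,(R@np.array(l)/1000+t).round(4))
print("xhat",R[:,0],"yhat",R[:,1])
```

```text
yaw 7.333670134078244 t [ 0.50678037 -0.12668158]
res mm [[0.4, -0.7], [-0.1, 1.3], [-0.4, 0.2], [-0.1, -0.1], [0.2, -0.1], [-0.2, -0.7], [0.1, 0.0]]
knob [ 0.4808 -0.2067]
start [ 0.4831 -0.2245]
end [ 0.4782 -0.1868]
pad [ 0.4852 -0.0841]
ctr [ 0.5068 -0.1267]
xhat [0.9918196  0.12764748] yhat [-0.12764748  0.9918196 ]
```

```bash
python3 -m jog '[[0,[0.04,0.042,0],[0,0,-3]],[0,[0.04,0.042,0],[0,0,-3]],[0,[0.04,0.042,0],[0,0,-3]],[0,[0.04,0.042,0],[0,0,-3]],[0,[0.04,0.042,0],[0,0,-3]],[0,[0.04,0.042,0],[0,0,-2.7]],[0,[0.0116,0.0095,-0.04],[0,0,0]],[0,[0,0,-0.04],[0,0,0]]]'
python3 - <<'E'
from station import monitor,vision
import cv2
from h import *
s=monitor.read_state();print(s["tool_pos"],np.round(s["ee_rot"],3).tolist(),s["opening"],s["wrist_force"],s["time_s"])
c=vision.camera("scene");cv2.imwrite("pics/s1.png",c["img"])
E
```

```text
time_s: 1.1
tool_pos: [0.4858, -0.2353, 0.1499]
ee_rot: [[0.991, 0.131, 0.0], [0.131, -0.991, 0.0], [0.0, -0.0, -1.0]]
wrist_force: [-0.9, 0.1, -0.2]
opening: 0.004
finger_force: 0.0
[ 0.48582228 -0.23534662  0.14994002] [[0.991, 0.131, 0.0], [0.131, -0.991, 0.0], [0.0, -0.0, -1.0]] 0.0041751590625557595 [-0.90838716  0.10436887 -0.19473839] 1.1
```

View pics/s1.png

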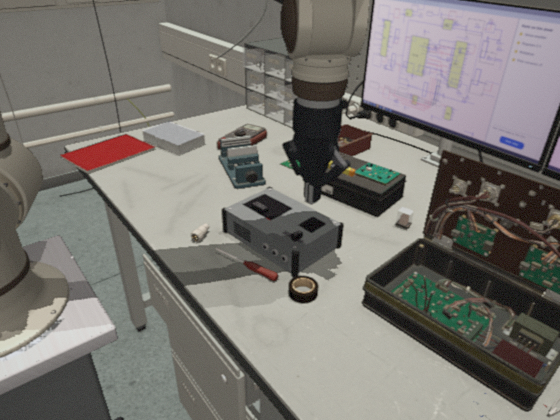

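Closed fingers end at (312,200), over the logger's right end; the knob is at (295,237). Bystanders are undisturbed. Descending.

```bash
python3 -m jog '[[0,[-0.001,-0.001,-0.045],[0,0,0]],[0,[0,0,-0.025],[0,0,0]],[0,[0,0,-0.015],[0,0,0]],[0,[0,0,0],[0,0,0]]]'
python3 - <<'E'
from station import monitor,vision
import cv2
from h import *
s=monitor.read_state()
c=vision.camera("scene");print(proj(c,s["tool_pos"]),proj(c,np.array([.4808,-.2067,.072])))
cv2.imwrite("pics/s2.png",cv2.resize(c["img"][170:290,210:370],None,fx=4,fy=4,interpolation=cv2.INTER_CUBIC))
E
```

```text
time_s: 1.65
tool_pos: [0.4834, -0.2376, 0.066]
ee_rot: [[0.992, 0.128, -0.001], [0.128, -0.992, 0.001], [-0.001, -0.001, -1.0]]
wrist_force: [-1.0, 0.4, 0.4]
opening: -0.002
finger_force: 0.0
(np.float64(307.7211135527272), np.float64(241.99204483171923)) (np.float64(295.76154398555616), np.float64(231.76390799405937))
```

View pics/s2.png

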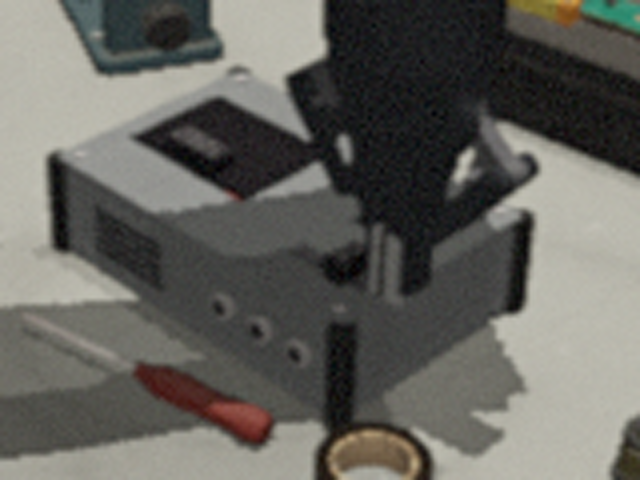

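Fingers (385,265 in the crop) stand just right of the knob (345,262), clear of everything. Pushing along logger +y.

```bash
python3 -m jog '[[0,[0,0.004,-0.002],[0,0,0]],[0,[-0.001,0.004,0],[0,0,0]],[0,[0,0.004,0],[0,0,0]]]'
python3 -m jog '[[0,[-0.001,0.004,0],[0,0,0]],[0,[0,0.004,0],[0,0,0]]]'
python3 -m jog '[[0,[-0.001,0.003,0],[0,0,0]],[0,[0,0.002,0],[0,0,0]]]'
```

```text
time_s: 2.08
tool_pos: [0.4829, -0.2253, 0.0648]
ee_rot: [[0.992, 0.129, 0.001], [0.129, -0.992, -0.0], [0.001, 0.0, -1.0]]
wrist_force: [-0.3, 0.2, 0.2]
opening: 0.003
finger_force: 0.0
time_s: 2.33
tool_pos: [0.4817, -0.2175, 0.0645]
ee_rot: [[0.992, 0.128, 0.0], [0.128, -0.992, -0.001], [0.0, 0.001, -1.0]]
wrist_force: [-1.0, -2.1, 1.9]
opening: -0.001
finger_force: 1.0
time_s: 2.58
tool_pos: [0.4808, -0.2125, 0.0645]
ee_rot: [[0.992, 0.129, 0.0], [0.129, -0.992, -0.0], [0.0, 0.0, -1.0]]
wrist_force: [0.0, -1.0, 2.0]
opening: 0.005
finger_force: 1.0
```

```bash
python3 -m jog '[[0,[0,0.003,0],[0,0,0]],[0,[-0.001,0.003,0],[0,0,0]]]'
python3 -m jog '[[0,[0,0.002,0],[0,0,0]],[0,[0,0.001,0],[0,0,0]]]'
python3 -m jog '[[0,[0,0.001,0],[0,0,0]],[0,[0,0.001,0],[0,0,0]]]'
```

```text
time_s: 2.82
tool_pos: [0.4799, -0.2065, 0.0643]
ee_rot: [[0.992, 0.128, 0.0], [0.128, -0.992, 0.0], [0.0, 0.0, -1.0]]
wrist_force: [0.9, -0.7, 1.5]
opening: -0.0
finger_force: 0.9
time_s: 3.08
tool_pos: [0.4797, -0.2042, 0.0644]
ee_rot: [[0.992, 0.128, -0.0], [0.128, -0.992, -0.002], [-0.0, 0.002, -1.0]]
wrist_force: [-0.8, -8.6, 1.4]
opening: 0.003
finger_force: 3.7
time_s: 3.32
tool_pos: [0.4798, -0.2037, 0.0645]
ee_rot: [[0.992, 0.127, -0.0], [0.127, -0.992, -0.005], [-0.001, 0.005, -1.0]]
wrist_force: [-0.4, -15.6, 0.1]
opening: -0.002
finger_force: 7.4
```

End stop reached firmly (15 N). Backing off and moving above the hatch pad.

```bash
python3 -m jog '[[0,[0.001,-0.006,0],[0,0,0]],[0,[0,0,0.05],[0,0,0]],[0,[0.001,0.042,0.01],[0,0,0]],[0,[0.002,0.042,0],[0,0,0]],[0,[0.002,0.04,0],[0,0,0]],[0,[0,0,0],[0,0,0]]]'
python3 - <<'E'
from station import vision
import cv2
c=vision.camera("scene")
cv2.imwrite("pics/s3.png",cv2.resize(c["img"][170:290,210:370],None,fx=4,fy=4,interpolation=cv2.INTER_CUBIC))
E
```

```text
time_s: 4.08
tool_pos: [0.4856, -0.0813, 0.1241]
ee_rot: [[0.991, 0.132, -0.001], [0.132, -0.991, 0.001], [-0.0, -0.001, -1.0]]
wrist_force: [-0.3, -0.8, 1.1]
opening: -0.003
finger_force: 0.0
```

View pics/s3.png

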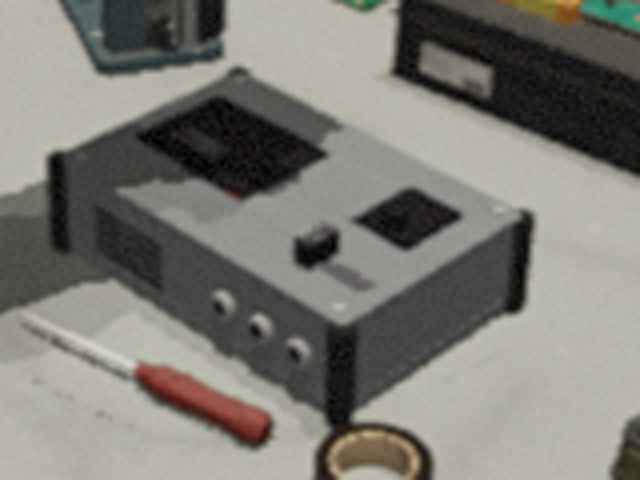

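The knob (317,243) is now at the hatch end, with the emptied slot to its right; both hatches are shut. Now pressing.

```bash
python3 -m jog '[[0,[0,-0.003,-0.035],[0,0,0]],[0,[0,0,-0.013],[0,0,0]],[0,[0,0,0],[0,0,0]]]'
python3 -m jog '[[0,[0,0,-0.003],[0,0,0]],[0,[0,0,-0.003],[0,0,0]],[0,[0,0,-0.002],[0,0,0]]]'
python3 -m jog '[[0,[0,0,-0.002],[0,0,0]],[0,[0,0,-0.002],[0,0,0]]]'
```

```text
time_s: 4.5
tool_pos: [0.4851, -0.087, 0.0755]
ee_rot: [[0.992, 0.128, -0.002], [0.128, -0.992, 0.0], [-0.002, -0.001, -1.0]]
wrist_force: [0.0, -0.0, 1.0]
opening: 0.003
finger_force: 0.0
time_s: 4.88
tool_pos: [0.486, -0.0867, 0.0687]
ee_rot: [[0.992, 0.128, 0.001], [0.128, -0.992, -0.0], [0.001, 0.0, -1.0]]
wrist_force: [-2.1, -0.8, 4.9]
opening: 0.001
finger_force: 2.3
time_s: 5.12
tool_pos: [0.4857, -0.0867, 0.0645]
ee_rot: [[0.992, 0.128, 0.0], [0.128, -0.992, -0.0], [0.0, 0.0, -1.0]]
wrist_force: [-2.6, -0.4, 6.1]
opening: 0.0
finger_force: 2.5
```

```bash
python3 -m jog '[[0,[0,0,-0.0015],[0,0,0]],[0,[0,0,-0.001],[0,0,0]]]'
python3 -m jog '[[0,[0,0,-0.001],[0,0,0]],[0,[0,0,0],[0,0,0]]]'
```

```text
time_s: 5.38
tool_pos: [0.4857, -0.0867, 0.0623]
ee_rot: [[0.992, 0.128, 0.0], [0.128, -0.992, -0.0], [0.0, 0.0, -1.0]]
wrist_force: [-6.6, -0.1, 12.6]
opening: -0.001
finger_force: 6.4
time_s: 5.62
tool_pos: [0.4857, -0.0867, 0.0621]
ee_rot: [[0.992, 0.128, 0.001], [0.128, -0.992, -0.0], [0.001, 0.001, -1.0]]
wrist_force: [-8.0, 0.2, 14.8]
opening: -0.002
finger_force: 7.6
```

Bottomed out (15 N, z≈0.062). Lifting away.

```bash
python3 -m jog '[[0,[-0.005,0,0.06],[0,0,0]],[0,[-0.02,0,0.055],[0,0,0]],[0,[-0.04,-0.02,0.04],[0,0,0]],[0,[-0.04,-0.04,0.01],[0,0,0]],[0,[-0.03,-0.04,0],[0,0,0]],[0,[0,0,0],[0,0,0]],[0,[0,0,0],[0,0,0]],[0,[0,0,0],[0,0,0]]]'
for i in 1 2; do python3 -m jog '[[0,[0,0,0],[0,0,0]],[0,[0,0,0],[0,0,0]],[0,[0,0,0],[0,0,0]],[0,[0,0,0],[0,0,0]],[0,[0,0,0],[0,0,0]],[0,[0,0,0],[0,0,0]],[0,[0,0,0],[0,0,0]],[0,[0,0,0],[0,0,0]]]' | head -1; done
python3 - <<'E'
from station import vision
import cv2
c=vision.camera("scene");cv2.imwrite("pics/s4.png",c["img"])
E
```

```text
time_s: 6.62
tool_pos: [0.3514, -0.1859, 0.2255]
ee_rot: [[0.992, 0.13, -0.0], [0.13, -0.992, 0.0], [-0.0, -0.0, -1.0]]
wrist_force: [0.1, 1.3, 0.3]
opening: -0.006
finger_force: 0.0
time_s: 7.62
time_s: 8.62
```

View pics/s4.png

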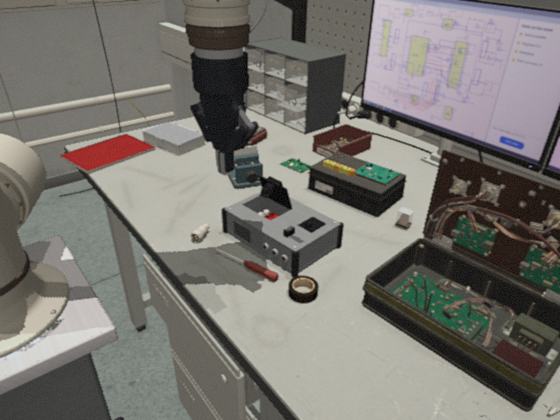

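The hatch stands open (275,192), the knob is at the off end (290,230), the fuse door is shut, and the loose things are in place. I'll wait one more second, check that nothing has changed, then hand in.

```bash
python3 -m jog '[[0,[0,0,0],[0,0,0]],[0,[0,0,0],[0,0,0]],[0,[0,0,0],[0,0,0]],[0,[0,0,0],[0,0,0]],[0,[0,0,0],[0,0,0]],[0,[0,0,0],[0,0,0]],[0,[0,0,0],[0,0,0]],[0,[0,0,0],[0,0,0]]]' | head -1
python3 - <<'E'
from station import vision,job
import cv2,numpy as np
a=cv2.imread("pics/s4.png");b=vision.camera("scene")["img"]
d=cv2.blur(cv2.absdiff(a,b),(5,5))[165:310,180:350].max();print("max change",d)
if d<25: print(job.hand_in())
E
```

```text
time_s: 9.68
max change 11
the job is handed in; nothing more can be done
None
```

The power switch is pushed fully to off. One full press opened the battery hatch, and it stayed open for over 2 s of watching; the fuse door is still shut, the loose items look unmoved, and the job was handed in at about 9.7 s.

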